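# Load a drilling fixture and set its air valve half open

### The arm

A 6-joint arm with a two-finger parallel gripper is mounted at the origin on the work surface. World frame = base frame: x ahead of the robot, y to its left, z up, the work surface at z = 0. Lengths are in m, angles in rad, forces in N, time in s.
With the tool pointing down it reaches from about 0.3 to 0.875 m from the base axis. Payload 6.4 kg.
Tool frame: the origin (TCP) lies midway between the tips of the shut fingers; the grasp point (between the pads) lies behind it (pinch_z is the z of the grasp point in the tool frame, in m); z points along the fingers, y is the line along which they close (so a half turn about z gives the same grasp; the last joint's range is limited). The gripper opens to 88 mm and grips with 3 to 60 N. Pads are 18 mm wide; open, the fingers measure 123 mm over their backs; the gripper's body (75 mm by 187 mm) begins 45 mm behind the grasp point.
Start: joints at [0.968, 0.181, 1.607, -0, 1.354, -0.206], TCP at [0.222, 0.53, 0.239] pointing down, gripper open.
Joint ranges: [-2.99, 2.99], [-0.89, 2.07], [0.3, 2.58], [-1.14, 4.28], [0, 2.63], [-3.12, 3.12]. Speed limits (rad/s): [2.57, 2.57, 3.01, 3.14, 3.14, 3.14].

### API

Orientations are given as a unit quaternion [w, x, y, z].
In Python, from rig import * gives the robot as it stands.
- The arm moves only by the tool jog_arm, never from a script. Its argument "increments" is a list of rows, each a list of 5 numbers: the finger opening in mm, from 0 to 88.1, then the shift along the tool's x, y, z as a fraction of full scale, then the turn about the tool's z as a fraction of full scale. In form: [[gripper, x, y, z, spin], ...]. A call has 1 to 8 rows; each row is the pose to reach, as a shift and turn from the pose commanded when the call began, along the tool's axes at that moment; what a row does not reach only later rows make up. Full scale, the value 1, is 800 mm for a shift and 120 degrees for a turn. A row lasts 1/8 s, in which the tool goes at most 62.5 mm and 10.7 degrees, less where a joint would pass 70% of its speed; a pose out of reach is approached as far as the arm can. A call with a number of a shift or a turn outside -1 to 1 is refused whole. A call with a gripper value outside its range is refused whole. The fingers move at their own pace and stop on an object; "newtons" is the grip in N (left out, the last holds). Time passes only in rows, so rows that repeat a pose let the fingers close. It gives the time, the measured TCP pose, the force, the opening and the grip force at its end, in the units of the state.
- read_state(): the state, without advancing time (a new reading comes with each control period).
- read_camera(name): name is "side" or "top" or "wrist"; returns (picture, depth): 400x640x3 uint8, red, green, blue; 400x640 float32, m along the optical axis (not along the pixel's ray), 0 where there is no reading.
- calibration(name): a dict with "fx", "fy", "cx", "cy" (pixels), "origin" and "attitude" of the camera in the world; the wrist camera has in their place "tool_from_camera" (4x4, takes a point from camera to tool coordinates, whose origin is the TCP and whose axes are the flange's). Camera axes: x right, y up, looking along -z (the intrinsics and any distortion apply to the point x, -y, -z); pixel columns grow to the right and rows downward; lengths in m; the calibration is good to about 2 mm. A picture is of the moment at which its call begins: read the wrist's pose just before it. calibration takes no time and is no camera call.
- hand_in(): hands the job in; it is judged then, once.
The state is a dict: "time": time; "joints": joint angles; "dq": joint speeds; "joint_torque": joint torques, N m; "tool_pos": TCP position; "ee_rot": TCP orientation; "wrist_force": force on the tool from outside, world axes, zero at the start; "ft_torque": the same for the moment, N m; "gripper_width": opening from 0.0 (shut) to 1.0 (fully open); "finger_force": force on a finger pad.
Only numpy, scipy, OpenCV 4.12 (cv2) and the standard library are available. Lean on these libraries where they do the work, as an engineer would, in place of code of your own. Each camera call takes 0.05 s, during which the arm holds its last target. There are 200 camera calls.

### The job

Get the drilling fixture ready for clamping. First bring the aluminium block fully home in the corner of the fence, lying flat with its long side flush against the long far fence and its end flush against the short side fence; then turn the lever of the air valve from closed to half open (45 degrees, the middle mark of its quarter turn). Leave everything else on the bench where it is.

Things in the scene. Friction and masses are not known exactly. Their poses are not given: they have to be found in the camera images.
- block: Loose plain aluminium block with two dark bolt holes in its top, 60 (x) x 120 (y) x 30 (z) mm, about 0.4 to 0.8 kg, lying flat on the fixture plate, away from the fences and skewed. Origin: centre of its underside; its y axis runs along its length.
- fixture: Fixed dark steel plate, 230 x 230 x 10 mm, with two bright steel fence bars, 16 mm thick, that stand 20 mm above the plate. The long fence (200 mm) runs along the fixture's y on its far (+x) side; the short fence (94 mm) runs along its x on the +y side. Origin: centre of the plate's underside. Beyond the far fence stands a small clamp cylinder, 76 mm high.
- fence_corner (a point): The inner corner where the two fence faces meet, at the top of the plate (fixture x +80, y +85, z +10 mm), axes as the fixture's. The block is home when its centre is 30 mm to -x and 60 mm to -y of this point, its length along y.
- airstand: Fixed ball valve stand: base 150 x 220 x 12 mm, grey 25 mm pipe along its y, brass valve in the middle; the supply pipe comes up at x +29, y +105 mm and crosses above the valve along y, 311 mm above the bench, at x -15, y -112 to +105 mm. The valve stem leans 35 degrees from vertical towards the stand's -x (the robot). Origin: on the bench, under the lever's pivot.
- lever_pivot (a point): Lever's pivot on the stem axis, 150 mm above the stand's origin. Axes turn with the lever: z is the stem axis, pointing up and out of the valve; the lever points along -x.
- lever_grip (a point): Centre of the black rubber sleeve on the lever, 82 mm from the pivot; sleeve 62 mm long, 14 mm wide (across the lever, y), 18 mm thick (along the stem, z). Same axes as lever_pivot. Below the sleeve, along the stem, is at least 30 mm of free room.
- lever (a joint): Opening of the valve in rad: 0 closed (lever across the pipe, towards the robot), 0.785 half open, 1.57 fully open (lever along the pipe, towards the stand's -y). Grows anticlockwise seen from above; stiff (about 0.35 N m) and stays where left. Starts closed or barely open.
- wrench: Loose open-ended wrench, 180 mm long, lying flat near the middle of the bench. A bystander.
- nut: Loose large hexagon nut, 46 mm across flats, 26 mm high. A bystander.
- bolt: Loose large hexagon bolt standing on its head, 120 mm high. A bystander towards the far edge.
- tin: Loose open tin with bolts in it, 84 mm across, about 135 mm high. A bystander towards the far edge. Behind and beside it stand a pail, a carton and a spray can, heavy or full, up to 170 mm high, all beyond x = 780 mm.
Things that resemble listed ones, but are neither listed nor needed, are in the scene too. Of the things that look like the block, the largest one is meant.

How it is judged:
By the outcome, as a careful person would: the job done as asked, in the order asked, and still so for the second after the job is handed in, with the robot touching nothing.
It also fails if it takes over 72 s, if anything falls off the work surface, if the arm or the gripper's body presses on something with over 40 N, if the wrist force passes 120 N, or if a joint passes its speed limit or range.

## Working session

There is one attempt and no reset: what is moved stays moved. The work goes in short steps, Python scripts to look and compute and a tool call to move; the robot and the scene stay as the last step left them, time stands still between calls to the robot, and variables do not carry over. Pictures are saved under pics/ and viewed, at most 10 in all, crops included, and the job is handed in when it is done.

Besides the shell and the picture viewer there is one more tool, called after "Request:" in YAML: its name, and indented under it one key for each argument. jog_arm: Moves the arm, as the interface text tells. Shift numbers are shares of 800 mm and turn numbers shares of 120 degrees, none past 1 either way. Its arguments: {"type":"object","properties":{"increments":{"type":"array","items":{"type":"array","items":{"type":"number"}}},"newtons":{"type":"number"}},"required":["increments"]}

```bash
mkdir -p pics; ls; cat > h.py <<'E'
from rig import *
import numpy as np, cv2
from scipy.spatial.transform import Rotation as R
def q2R(q): return R.from_quat([q[1],q[2],q[3],q[0]]).as_matrix()
def shot(n):
    s=read_state(); im,d=read_camera(n); np.savez('last_%s.npz'%n,im=im,d=d,p=s['tool_pos'],q=s['ee_rot']); return im,d
def load(n):
    z=np.load('last_%s.npz'%n); return z
def cam(n):
    c=calibration(n)
    if n=='wrist':
        z=load(n);T=np.eye(4);T[:3,:3]=q2R(z['q']);T[:3,3]=z['p'];M=T@np.array(c['tool_from_camera'])
        return c,M[:3,:3],M[:3,3]
    a=np.array(c['attitude']); return c,(q2R(a) if a.size==4 else a.reshape(3,3)),np.array(c['origin'])
def ray(n,u,v):
    c,A,o=cam(n); k=np.array(c.get('distortion',np.zeros(5)),float).ravel()
    K=np.array([[c['fx'],0,c['cx']],[0,c['fy'],c['cy']],[0,0,1]])
    p=cv2.undistortPoints(np.array([[[u,v]]],float),K,k)[0,0]
    return o,A@np.array([p[0],-p[1],-1.])
def px_d(n,u,v,r=1):
    d=load(n)['d'];w=d[int(v)-r:int(v)+r+1,int(u)-r:int(u)+r+1];w=w[w>0]
    o,e=ray(n,u,v); return o+e*np.median(w) if w.size else None
def px_z(n,u,v,z):
    o,e=ray(n,u,v); return o+e*(z-o[2])/e[2]
E
python3 - <<'E'
from h import *
for n in ['top','side','wrist']:
    im,d=shot(n); cv2.imwrite(f'pics/{n}0.png',im[:,:,::-1]); print(n,calibration(n))
print(read_state())
import rig; print([x for x in dir(rig) if not x.startswith('_')])
E
```

```text
pics
top {'fx': 412.959189576554, 'fy': 412.959189576554, 'cx': 317.20604530927017, 'cy': 202.16984406900826, 'origin': array([ 0.38104539, -0.04851906,  1.13410953]), 'attitude': array([ 0.70491781,  0.05714604, -0.05583641, -0.70477479])}
side {'fx': 429.5281517836995, 'fy': 429.5281517836995, 'cx': 313.46546329830556, 'cy': 204.50547745397458, 'origin': array([ 0.07767535, -0.48986568,  0.81456066]), 'attitude': array([ 0.85075045,  0.33096791, -0.1482692 , -0.38039474])}
wrist {'fx': 283.70316571527513, 'fy': 283.70316571527513, 'cx': 325.25100683195654, 'cy': 200.44317189087175, 'tool_from_camera': array([[ 7.15170335e-04,  9.50874199e-01,  3.09576722e-01,
         8.12572083e-02],
       [ 9.99999507e-01, -8.93197210e-04,  4.33327796e-04,
        -4.87510041e-04],
       [ 6.88553285e-04,  3.09576259e-01, -9.50874369e-01,
        -1.46119248e-01],
       [ 0.00000000e+00,  0.00000000e+00,  0.00000000e+00,
         1.00000000e+00]])}
{'time': 0.15, 'joints': array([ 9.67688402e-01,  1.81381627e-01,  1.60774015e+00,  1.29856937e-05,
        1.35381815e+00, -2.06323982e-01]), 'dq': array([-0.00053441, -0.00156214, -0.00371617, -0.0002316 , -0.00098164,
        0.00136917]), 'joint_torque': array([ 5.32433714e-04, -4.34227109e+01, -3.42174375e+01,  7.04431487e-02,
        3.55942128e-02, -5.02374530e-05]), 'tool_pos': array([0.2219722 , 0.5299939 , 0.23802924]), 'ee_rot': array([-2.71075738e-04,  1.97094429e-01,  9.80384278e-01, -6.16716935e-04]), 'wrist_force': array([ 0.87119678, -0.24885964,  0.6690059 ]), 'ft_torque': array([-0.03591761, -0.04436553, -0.03787459]), 'finger_force': 0.0, 'gripper_width': 0.998941935232282}
['IKError', 'calibration', 'hand_in', 'pinch_z', 'read_camera', 'read_state']
```

View pics/top0.png

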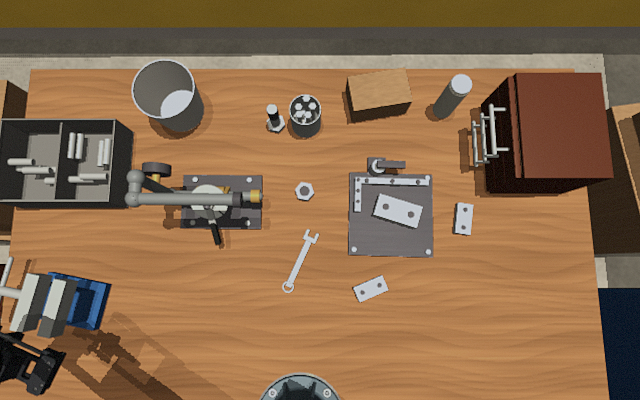

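View pics/side0.png

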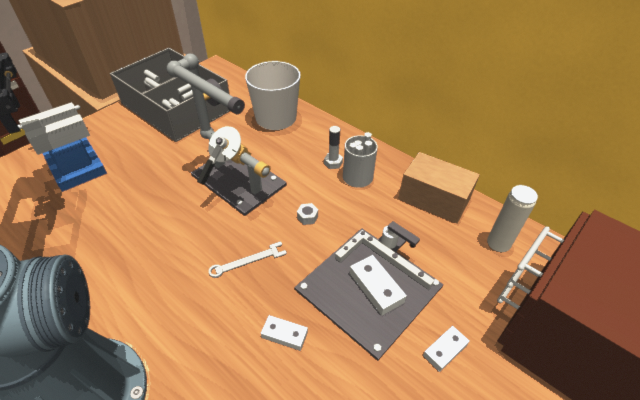

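The pictures show three plates that look like the block: (398,210) on the fixture, (370,289) and (464,219), both smaller and on the bench. By the description (largest, on the plate) I choose (398,210). The fence corner is near (362,184) and the lever, at about (215,235), points towards the robot.

```bash
python3 - <<'E'
from h import *
im=load('top')['im'];c=im[150:265,335:480]; c=cv2.resize(c,None,fx=5,fy=5,interpolation=cv2.INTER_CUBIC);cv2.imwrite('pics/c1.png',c[:,:,::-1])
im=load('side')['im'];c=im[40:220,150:310]; c=cv2.resize(c,None,fx=3.3,fy=3.3,interpolation=cv2.INTER_CUBIC)
im=load('top')['im'];e=im[165:255,120:270]; e=cv2.resize(e,None,fx=1.8,fy=1.8)
cv2.imwrite('pics/c2.png',c[:,:,::-1])
import rig; print(pinch_z)
E
```

```text
-0.0187
```

View pics/c1.png

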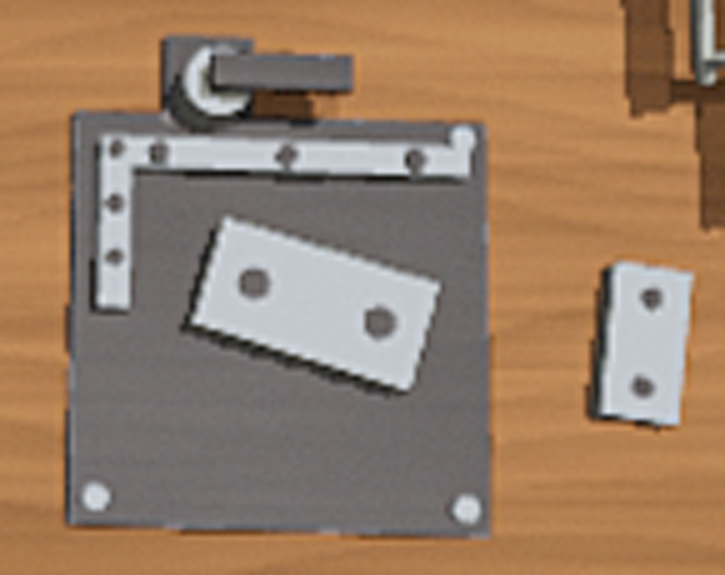

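View pics/c2.png

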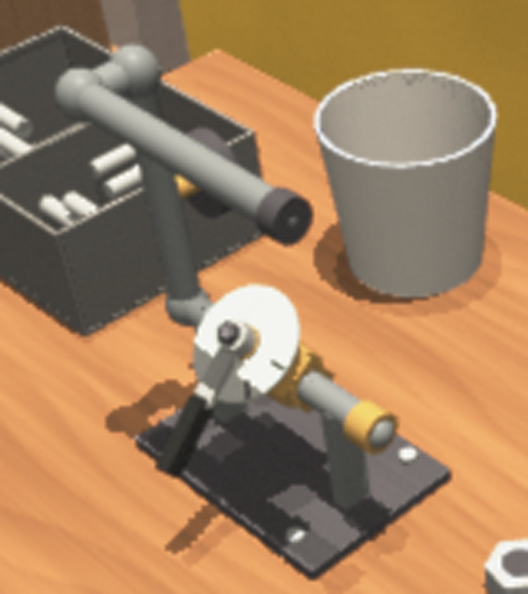

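The crop confirms the largest plain plate with two holes, centred at crop (315,302), lying skewed on the fixture. The fence corner is at crop (133,172). The side crop shows the lever pointing down towards the robot from the dial at (240,340), with the pipe above it. Next I measure.

```bash
python3 - <<'E'
from h import *
np.set_printoptions(precision=4,suppress=True)
f=lambda x,y,z:px_z('top',(x+.5)/5-.5+335,(y+.5)/5-.5+150,z)
P=np.array([f(*p,.01) for p in [(75,112),(487,122),(490,537),(68,524)]]);print('plate',P[:,:2],P.mean(0))
Fc=[f(133,172,.03),f(470,178,.03),f(132,308,.03)];print('fence',Fc)
B=np.array([f(*p,.04) for p in [(228,217),(440,284),(410,390),(190,323)]]);print('block',B[:,:2],B.mean(0),[np.linalg.norm(B[i]-B[i-1]) for i in range(4)])
e=(B[0]-B[1]+B[3]-B[2]);print('block yaw of y axis', np.degrees(np.arctan2(e[1],e[0]))-90)
e=P[0]-P[1]+P[3]-P[2];print('plate yaw',np.degrees(np.arctan2(e[1],e[0]))-90); e=P[0]-P[3]+P[1]-P[2];print(np.degrees(np.arctan2(e[1],e[0])))
# depth checks and plane fit of plate
d=load('top')['d']
for x,y in [(315,302),(250,450),(300,155)]: print(px_d('top',x/5+335,y/5+150,1))
# stand cloud, base
pts=[]
for v in range(165,255):
  for u in range(120,275):
    p=px_d('top',u,v,0)
    if p is not None: pts.append([u,v,*p])
pts=np.array(pts);np.save('stand.npy',pts)
b=pts[(pts[:,4]>.005)&(pts[:,4]<.022)&(pts[:,0]>175)]
if len(b): print('base',cv2.minAreaRect((b[:,2:4]*1000).astype(np.float32)),len(b))
t=pts[(pts[:,4]>.28)&(pts[:,4]<.34)];print('pipe',t[:,2:].min(0),t[:,2:].max(0),cv2.minAreaRect((t[:,2:4]*1000).astype(np.float32)))
E
```

```text
plate [[ 0.6477 -0.1367]
 [ 0.6419 -0.3662]
 [ 0.4126 -0.3578]
 [ 0.4195 -0.1302]] [ 0.5304 -0.2477  0.01  ]
fence [array([ 0.6094, -0.1664,  0.03  ]), array([ 0.606, -0.35 ,  0.03 ]), array([ 0.5345, -0.1646,  0.03  ])]
block [[ 0.5826 -0.2161]
 [ 0.5461 -0.3287]
 [ 0.4892 -0.3105]
 [ 0.525  -0.1944]] [ 0.5357 -0.2624  0.04  ] [np.float64(0.061496416539100325), np.float64(0.11840162980260474), np.float64(0.059789907070037764), np.float64(0.12150271392722703)]
block yaw of y axis -17.55275073836384
plate yaw -1.5826887776874798
-1.878158118276633
[ 0.5353 -0.2626  0.0396]
[ 0.4583 -0.2305  0.0103]
[ 0.6175 -0.2586  0.031 ]Traceback (most recent call last):
  File "<stdin>", line 16, in <module>
  File "h.py", line 22, in px_d
    o,e=ray(n,u,v); return o+e*np.median(w) if w.size else None
        ~~~^^^^^^^
  File "h.py", line 16, in ray
    c,A,o=cam(n); k=np.array(c.get('distortion',np.zeros(5)),float).ravel()
          ~~~^^^
  File "h.py", line 10, in cam
    c=calibration(n)
ValueError: time passes only in moves, steps and waits
```

```bash
python3 - <<'E'
from h import *
im=load('top')['im'];c=im[165:255,120:275]; c=cv2.resize(c,None,fx=5,fy=5,interpolation=cv2.INTER_CUBIC);cv2.imwrite('pics/c3.png',c[:,:,::-1])
E
```

```text
(no output)
```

View pics/c3.png

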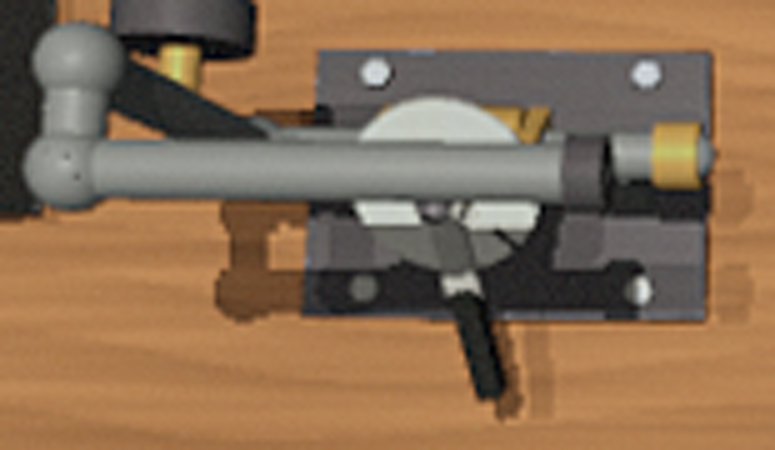

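```bash
python3 - <<'E'
import re
s=open('h.py').read()
s=s.replace("def cam(n):\n    c=calibration(n)","_C={}\ndef cam(n):\n    if n not in _C: _C[n]=calibration(n)\n    c=_C[n]")
open('h.py','w').write(s)
E
cat > st.py <<'E'
from h import *
np.set_printoptions(precision=4,suppress=True)
pts=[]
for v in range(165,255):
  for u in range(120,275):
    p=px_d('top',u,v,0)
    if p is not None: pts.append([u,v,*p])
pts=np.array(pts)
b=pts[(pts[:,4]>.005)&(pts[:,4]<.022)&(pts[:,0]>175)]
print('base',cv2.minAreaRect((b[:,2:4]*1000).astype(np.float32)),len(b))
t=pts[(pts[:,4]>.28)&(pts[:,4]<.34)];print('pipe',t[:,2:].min(0),t[:,2:].max(0),cv2.minAreaRect((t[:,2:4]*1000).astype(np.float32)))
f=lambda x,y,z:px_z('top',(x+.5)/5-.5+120,(y+.5)/5-.5+165,z)
P=np.array([f(*p,.012) for p in [(317,51),(712,51),(707,321),(304,319)]]);c=P.mean(0);print('base',P[:,:2],c)
e=P[0]-P[1]+P[3]-P[2];print('yaw',np.degrees(np.arctan2(e[1],e[0]))-90)
e=P[0]-P[3]+P[1]-P[2];print('yaw',np.degrees(np.arctan2(e[1],e[0])))
for x,y in [(437,212),(462,285),(465,300),(475,330),(490,380),(494,395)]: print((x,y),px_d('top',x/5+119.6,y/5+164.6,0))
E
python3 st.py; python3 - <<'E'
from h import *
s=read_state();M=q2R(s['ee_rot']);print(M.round(4))
def inc(p): print('target',p,'shift',(M.T@(np.array(p)-s['tool_pos'])/.8).round(4))
inc([.5357,-.2624,.13])
x=M[:2,0];print('yaw of tool x',np.degrees(np.arctan2(x[1],x[0])))
x=M[:2,1];print('yaw of tool y',np.degrees(np.arctan2(x[1],x[0])))
E
```

```text
base ((547.4115600585938, 209.55697631835938), (230.96192932128906, 262.8190612792969), 2.7715938091278076) 2523
pipe [0.5032 0.106  0.28  ] [0.5817 0.3397 0.3312] ((537.649169921875, 221.8325958251953), (233.3185272216797, 78.0147705078125), 87.27824401855469)
base [[0.6392 0.3272]
 [0.6392 0.1073]
 [0.4886 0.1067]
 [0.4896 0.3265]] [0.5642 0.2169 0.012 ]
yaw -0.13948093249416615
yaw 0.23744801667770807
(437, 212) [0.5262 0.2157 0.1622]
(462, 285) [0.4954 0.2118 0.1256]
(465, 300) [0.488  0.2101 0.1253]
(475, 330) [0.4739 0.2062 0.119 ]
(490, 380) [0.4503 0.2014 0.104 ]
(494, 395) [0.4432 0.2005 0.0984]
[[-9.223e-01  3.865e-01 -8.000e-04]
 [ 3.865e-01  9.223e-01 -1.100e-03]
 [ 3.000e-04 -1.300e-03 -1.000e+00]]
target [0.5357, -0.2624, 0.13] shift [-0.7445 -0.7618  0.1358]
yaw of tool x 157.2657831802263
yaw of tool y 67.26580492856564
```

The stand pivot is near (0.535, 0.216), and the lever is about 8 degrees open. I travel to the block first.

Request:
jog_arm:
  increments:
    - [88, -0.43, -0.44, 0, 0.35]
    - [88, -0.43, -0.44, 0, 0.7]
    - [88, -0.43, -0.44, 0, 0.7]
    - [88, -0.43, -0.44, 0, 0.7]
    - [88, -0.43, -0.44, 0, 0.7]
    - [88, -0.43, -0.44, 0, 0.7]
    - [88, -0.43, -0.44, 0, 0.7]
    - [88, -0.43, -0.44, 0, 0.7]

```text
time: 1.15
tool_pos: [0.4038, 0.0706, 0.2389]
ee_rot: [0.0, 0.804, 0.594, 0.0]
wrist_force: [1.3, 0.8, 0.8]
gripper_width: 0.997
finger_force: 0.0
```

```bash
cat > go.py <<'E'
import sys
from h import *
# go.py x y z yawY(deg)
s=read_state();M=q2R(s['ee_rot']);t=np.array([float(a) for a in sys.argv[1:4]])
y=np.degrees(np.arctan2(M[1,1],M[0,1]))
print('pos',s['tool_pos'].round(4),'yawY',y.round(2),'F',s['wrist_force'].round(1),'T',s['ft_torque'].round(2),'t',round(s['time'],2),'w',s['gripper_width'],s['finger_force'])
print('shift',(M.T@(t-s['tool_pos'])/.8).round(4),'spin',round(-((float(sys.argv[4])-y+180)%360-180)/120,4))
E
python3 go.py .5357 -.2624 .13 -17.55
```

```text
pos [0.4038 0.0706 0.2389] yawY -17.1 F [1.3 0.8 0.8] T [-0.12  0.09 -0.09] t 1.15 w 0.9966096473245963 0.0
shift [-0.3494  0.2799  0.1362] spin 0.0038
```

Request:
jog_arm:
  increments:
    - [88, -0.349, 0.28, 0.05, 0.004]
    - [88, -0.349, 0.28, 0.05, 0.004]
    - [88, -0.349, 0.28, 0.05, 0.004]
    - [88, -0.349, 0.28, 0.05, 0.004]
    - [88, -0.349, 0.28, 0.05, 0.004]
    - [88, -0.349, 0.28, 0.05, 0.004]
    - [88, -0.349, 0.28, 0.05, 0.004]
    - [88, -0.349, 0.28, 0.05, 0.004]

```text
time: 2.15
tool_pos: [0.5371, -0.2585, 0.1981]
ee_rot: [-0.001, 0.805, 0.593, -0.0]
wrist_force: [-0.2, 0.2, 0.9]
gripper_width: 0.996
finger_force: 0.0
```

```bash
python3 - <<'E'
from h import *
im,d=shot('wrist'); cv2.imwrite('pics/w1.png',im[:,:,::-1])
E
python3 go.py .5357 -.2624 .033 -17.55
```

```text
pos [ 0.5372 -0.258   0.1985] yawY -17.18 F [-0.1  1.2  0.2] T [-0.08  0.05  0.03] t 2.2 w 0.9934190423467982 0.0
shift [-6.000e-03  1.000e-04  2.069e-01] spin 0.0031
```

View pics/w1.png

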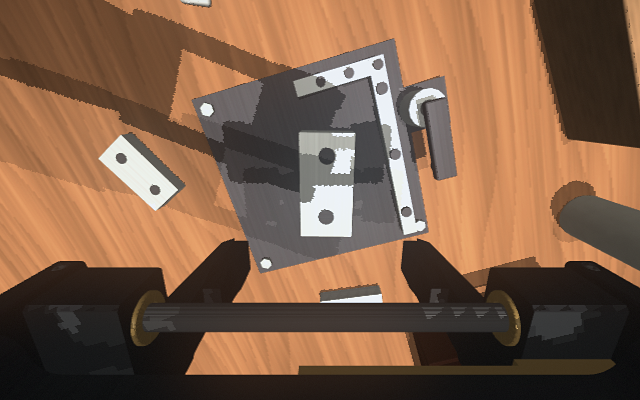

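The wrist view shows the block (300–355, 131–237) midway between the fingers and square to them. The fence corner is near (371,77).

```bash
python3 - <<'E'
from h import *
np.set_printoptions(precision=4,suppress=True)
for p in [(371,77),(403,234),(298,98)]: print('fence',px_z('wrist',*p,.03),px_z('wrist',*p,.01))
B=np.array([px_z('wrist',*p,.04) for p in [(300,131),(355,131),(352,237),(300,235)]]);print(B,B.mean(0))
print('plate',np.mean([px_z('wrist',*p,.01) for p in [(192,98),(394,40),(432,231),(261,272)]],0))
E
```

```text
fence [ 0.6133 -0.1667  0.03  ] [ 0.6167 -0.1657  0.01  ]
fence [ 0.6069 -0.3481  0.03  ] [ 0.6099 -0.3586  0.01  ]
fence [ 0.5356 -0.1638  0.03  ] [ 0.534  -0.1626  0.01  ]
[[ 0.5278 -0.1957  0.04  ]
 [ 0.5827 -0.2126  0.04  ]
 [ 0.5472 -0.3289  0.04  ]
 [ 0.4896 -0.3084  0.04  ]] [ 0.5368 -0.2614  0.04  ]
plate [ 0.5328 -0.2472  0.01  ]
```

Request:
jog_arm:
  increments:
    - [88, -0.006, 0, 0.07, 0.003]
    - [88, -0.006, 0, 0.14, 0.003]
    - [88, -0.006, 0, 0.19, 0.003]
    - [88, -0.006, 0, 0.206, 0.003]
    - [88, -0.006, 0, 0.206, 0.003]
    - [60, -0.006, 0, 0.206, 0.003]
    - [50, -0.006, 0, 0.206, 0.003]
    - [50, -0.006, 0, 0.206, 0.003]
  newtons: 20

```text
time: 3.2
tool_pos: [0.5365, -0.2641, 0.035]
ee_rot: [0.001, 0.807, 0.591, 0.0]
wrist_force: [-7.0, 1.3, 3.5]
gripper_width: 0.683
finger_force: 2.9
```

```bash
python3 go.py .577 -.229 .033 -1.8
```

```text
pos [ 0.5365 -0.2641  0.035 ] yawY -17.57 F [-7.   1.3  3.5] T [ 0.23  1.15 -0.02] t 3.2 w 0.6833201986903841 2.934122085571289
shift [0.0571 0.035  0.0026] spin -0.1315
```

Request:
jog_arm:
  increments:
    - [50, 0, 0, 0.002, 0]
    - [50, 0, 0, 0.002, -0.07]
    - [50, 0.01, 0.006, 0.002, -0.13]
    - [50, 0.025, 0.016, 0.002, -0.131]
    - [50, 0.04, 0.026, 0.002, -0.131]
    - [50, 0.053, 0.033, 0.002, -0.131]
    - [50, 0.057, 0.035, 0.002, -0.131]
    - [50, 0.057, 0.035, 0.002, -0.131]

```text
time: 4.2
tool_pos: [0.5776, -0.2314, 0.035]
ee_rot: [0.002, 0.718, 0.696, -0.001]
wrist_force: [-3.5, -5.0, 11.5]
gripper_width: 0.679
finger_force: 20.0
```

```bash
python3 go.py .583 -.224 .033 -1.8
```

```text
pos [ 0.5776 -0.2314  0.035 ] yawY -1.83 F [-3.5 -5.  11.5] T [-0.92  1.09  0.08] t 4.2 w 0.679443158572121 20.00536859035492
shift [0.0095 0.0064 0.0025] spin -0.0002
```

Request:
jog_arm:
  increments:
    - [50, 0.003, 0.002, 0, 0]
    - [50, 0.006, 0.004, 0, 0]
    - [50, 0.0075, 0.005, 0, 0]
    - [50, 0.0075, 0.005, 0, 0]

```text
time: 4.7
tool_pos: [0.5816, -0.2261, 0.035]
ee_rot: [0.003, 0.718, 0.696, -0.001]
wrist_force: [-4.2, -7.0, 10.0]
gripper_width: 0.675
finger_force: 20.0
```

```bash
python3 go.py .583 -.224 .033 -1.8
```

```text
pos [ 0.5816 -0.2261  0.035 ] yawY -1.84 F [-4.2 -7.  10. ] T [-1.18  1.2   0.07] t 4.7 w 0.6752748584772009 20.004309117794037
shift [0.0027 0.0016 0.0025] spin -0.0003
```

Request:
jog_arm:
  increments:
    - [50, 0.0015, 0.001, 0, 0]
    - [50, 0.003, 0.002, 0, 0]
    - [50, 0.003, 0.002, 0, 0]

```text
time: 5.08
tool_pos: [0.582, -0.2258, 0.035]
ee_rot: [0.003, 0.718, 0.696, -0.003]
wrist_force: [-11.2, -14.4, 11.0]
gripper_width: 0.675
finger_force: 20.0
```

Request:
jog_arm:
  increments:
    - [50, 0.0015, 0.001, 0, 0]
    - [50, 0.003, 0.002, 0, 0]
    - [50, 0.003, 0.002, 0, 0]

```text
time: 5.45
tool_pos: [0.5821, -0.2256, 0.0349]
ee_rot: [0.003, 0.718, 0.696, -0.005]
wrist_force: [-18.6, -21.6, 13.0]
gripper_width: 0.675
finger_force: 20.0
```

Request:
jog_arm:
  increments:
    - [62, 0, 0, -0.003, 0]
    - [70, 0, 0, -0.004, 0]
    - [70, 0, 0, -0.004, 0]
    - [70, -0.003, -0.002, -0.02, 0]
    - [70, -0.003, -0.002, -0.06, 0]
    - [40, -0.003, -0.002, -0.12, 0]
    - [10, -0.003, -0.002, -0.2, 0]
    - [0, -0.003, -0.002, -0.2, 0]

```text
time: 6.45
tool_pos: [0.5859, -0.2221, 0.1999]
ee_rot: [0.006, 0.718, 0.696, 0.002]
wrist_force: [-0.1, 0.7, -0.9]
gripper_width: 0.477
finger_force: 0.0
```

```bash
python3 go.py .525 -.225 .06 -1.8;  python3 - <<'E'
from h import *
im,d=shot('wrist'); c=np.vstack([cv2.resize(im[20:300,200:520],None,fx=2,fy=2,interpolation=cv2.INTER_CUBIC)]);cv2.imwrite('pics/w2.png',c[:,:,::-1]); shot('top')
E
```

```text
pos [ 0.5859 -0.2221  0.1999] yawY -1.82 F [-0.1  0.7 -0.9] T [-0.07  0.06 -0.  ] t 6.45 w 0.4770663887532782 0.0
shift [-0.0049 -0.0778  0.1741] spin -0.0002
```

View pics/w2.png

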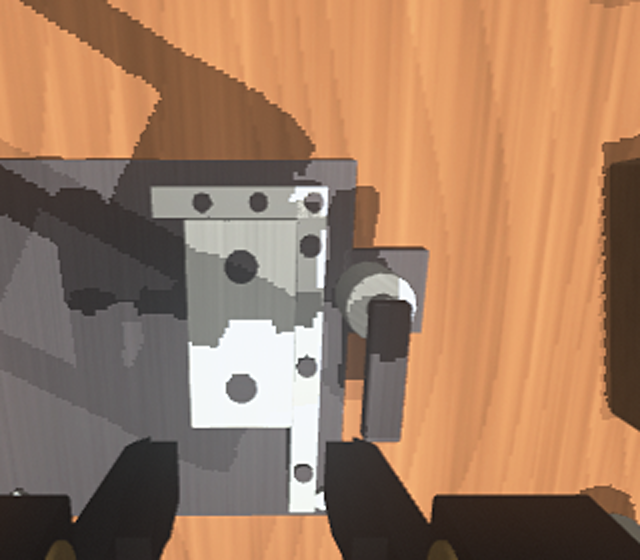

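The block sits in the corner, apparently flush on both faces at crop (190–296, 218–427). I press it home with the shut fingers to be sure, first from -x and then from -y.

Request:
jog_arm:
  increments:
    - [0, -0.005, -0.078, 0, 0]
    - [0, -0.005, -0.078, 0.05, 0]
    - [0, -0.005, -0.078, 0.12, 0]
    - [0, -0.005, -0.078, 0.18, 0]
    - [0, -0.005, -0.078, 0.222, 0]
    - [0, -0.005, -0.078, 0.222, 0]
    - [0, -0.005, -0.074, 0.222, 0]
    - [0, -0.005, -0.07, 0.222, 0]

```text
time: 7.55
tool_pos: [0.526, -0.2222, 0.014]
ee_rot: [-0.001, 0.718, 0.696, -0.0]
wrist_force: [0.5, 0.0, 0.5]
gripper_width: 0.006
finger_force: 0.0
```

Request:
jog_arm:
  increments:
    - [0, 0, 0.003, 0, 0]
    - [0, 0, 0.005, 0, 0]
    - [0, 0, 0.005, 0, 0]

```text
time: 7.92
tool_pos: [0.5305, -0.2228, 0.0148]
ee_rot: [0.0, 0.718, 0.696, 0.0]
wrist_force: [0.1, 0.6, -0.5]
gripper_width: 0.007
finger_force: 0.0
```

Request:
jog_arm:
  increments:
    - [0, 0, 0.003, 0, 0]
    - [0, 0, 0.006, 0, 0]
    - [0, 0, 0.007, 0, 0]
    - [0, 0, 0.007, 0, 0]

```text
time: 8.43
tool_pos: [0.536, -0.223, 0.0147]
ee_rot: [0.0, 0.718, 0.696, -0.0]
wrist_force: [-0.1, 0.3, 0.3]
gripper_width: 0.004
finger_force: 0.0
```

Request:
jog_arm:
  increments:
    - [0, 0, 0.003, 0, 0]
    - [0, 0, 0.005, 0, 0]
    - [0, 0, 0.005, 0, 0]

```text
time: 8.8
tool_pos: [0.5367, -0.2229, 0.0146]
ee_rot: [-0.003, 0.718, 0.696, -0.002]
wrist_force: [-15.9, -1.0, 12.1]
gripper_width: 0.004
finger_force: 8.5
```

Request:
jog_arm:
  increments:
    - [0, 0, -0.015, 0, 0]
    - [0, 0, -0.015, -0.06, 0]
    - [0, -0.06, -0.015, -0.06, 0]
    - [0, -0.115, 0.0, -0.06, 0]
    - [0, -0.115, 0.052, -0.06, 0]
    - [0, -0.115, 0.052, -0.03, 0]
    - [0, -0.115, 0.052, 0, 0]
    - [0, -0.115, 0.052, 0, 0]

```text
time: 9.8
tool_pos: [0.5774, -0.3155, 0.0128]
ee_rot: [-0.002, 0.718, 0.696, -0.0]
wrist_force: [1.0, -1.0, 0.4]
gripper_width: 0.006
finger_force: 0.0
```

```bash
python3 go.py .58 -.295 .0147 -1.8
```

```text
pos [ 0.5774 -0.3155  0.0128] yawY -1.86 F [ 1.  -1.   0.4] T [-0.06  0.06 -0.01] t 9.8 w 0.005567242720603412 0.0
shift [ 0.0257  0.0024 -0.0023] spin -0.0005
```

Request:
jog_arm:
  increments:
    - [0, 0.008, 0.002, -0.003, 0]
    - [0, 0.016, 0.002, -0.003, 0]
    - [0, 0.02, 0.002, -0.003, 0]
    - [0, 0.023, 0.002, -0.003, 0]
    - [0, 0.023, 0.002, -0.003, 0]

```text
time: 10.42
tool_pos: [0.5808, -0.2979, 0.0173]
ee_rot: [0.0, 0.718, 0.696, -0.0]
wrist_force: [-0.5, 0.9, -0.4]
gripper_width: 0.004
finger_force: 0.0
```

Request:
jog_arm:
  increments:
    - [0, 0.002, 0, 0, 0]
    - [0, 0.004, 0, 0, 0]
    - [0, 0.005, 0, 0, 0]
    - [0, 0.005, 0, 0, 0]

```text
time: 10.92
tool_pos: [0.5809, -0.2941, 0.0171]
ee_rot: [-0.0, 0.718, 0.696, -0.0]
wrist_force: [-0.0, 0.8, -0.2]
gripper_width: 0.006
finger_force: 0.0
```

Request:
jog_arm:
  increments:
    - [0, 0.002, 0, 0, 0]
    - [0, 0.003, 0, 0, 0]
    - [0, 0.003, 0, 0, 0]

```text
time: 11.3
tool_pos: [0.5809, -0.2939, 0.0174]
ee_rot: [0.001, 0.719, 0.695, -0.001]
wrist_force: [-1.4, -7.2, -1.6]
gripper_width: 0.006
finger_force: 3.8
```

Request:
jog_arm:
  increments:
    - [0, 0.003, 0, 0, 0]
    - [0, 0.004, 0, 0, 0]
    - [0, 0.004, 0, 0, 0]

```text
time: 11.68
tool_pos: [0.581, -0.2938, 0.0181]
ee_rot: [0.003, 0.719, 0.695, -0.002]
wrist_force: [-2.9, -17.1, -3.0]
gripper_width: 0.004
finger_force: 8.5
```

Request:
jog_arm:
  increments:
    - [0, -0.025, 0, 0, 0]
    - [0, -0.025, 0, -0.07, 0]
    - [0, -0.025, -0.05, -0.15, 0]
    - [0, 0.0, -0.12, -0.22, -0.09]
    - [0, 0.05, -0.19, -0.28, -0.18]
    - [0, 0.1, -0.22, -0.28, -0.27]
    - [0, 0.16, -0.24, -0.28, -0.36]
    - [0, 0.23, -0.24, -0.28, -0.45]

```text
time: 12.68
tool_pos: [0.3946, -0.1032, 0.242]
ee_rot: [0.001, 0.325, 0.946, 0.0]
wrist_force: [2.0, 0.6, 0.5]
gripper_width: 0.003
finger_force: 0.0
```

```bash
python3 go.py .39 .20 .24 90
```

```text
pos [ 0.3946 -0.1032  0.242 ] yawY 52.06 F [2.  0.6 0.5] T [ 0.01 -0.06  0.02] t 12.68 w 0.003115073113636586 0.0
shift [0.2375 0.2954 0.0022] spin -0.3162
```

Request:
jog_arm:
  increments:
    - [0, 0.237, 0.295, 0, -0.316]
    - [0, 0.237, 0.295, 0, -0.316]
    - [0, 0.237, 0.295, 0, -0.316]
    - [0, 0.237, 0.295, 0, -0.316]
    - [0, 0.237, 0.295, 0, -0.316]
    - [0, 0.237, 0.295, 0, -0.316]
    - [0, 0.237, 0.295, 0, -0.316]
    - [0, 0.237, 0.295, 0, -0.316]

```text
time: 13.68
tool_pos: [0.3923, 0.1975, 0.241]
ee_rot: [-0.0, 0.003, 1.0, -0.0]
wrist_force: [0.4, 0.5, -0.2]
gripper_width: 0.007
finger_force: 0.0
```

```bash
python3 go.py .42 .235 .10 90; python3 - <<'E'
from h import *
im,d=shot('wrist'); shot('top'); shot('side'); c=cv2.resize(im[0:330,160:520],None,fx=1.8,fy=1.8,interpolation=cv2.INTER_CUBIC);cv2.imwrite('pics/w3.png',c[:,:,::-1])
E
```

```text
pos [0.3923 0.1975 0.241 ] yawY 89.67 F [ 0.4  0.5 -0.2] T [0.05 0.07 0.03] t 13.68 w 0.00680897920123367 0.0
shift [-0.0343  0.0471  0.1762] spin -0.0028
```

View pics/w3.png

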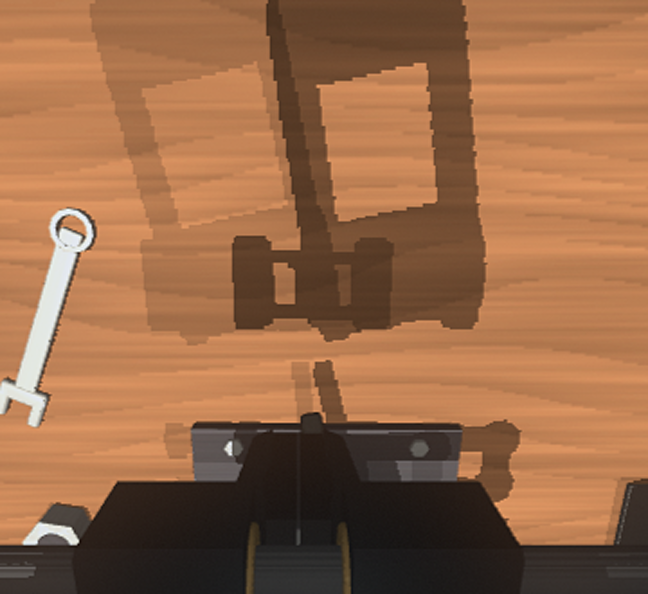

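The fingers hide the lever in this view: only its tip shows at crop (312,418). I fit the stand pose from the earlier top and side pixels.

```bash
cat > fit.py <<'E'
from h import *
from scipy.optimize import least_squares
np.set_printoptions(precision=4,suppress=True)
def proj(n,P):
    c,A,o=cam(n);q=A.T@(P-o);return np.array([c['cx']+c['fx']*q[0]/-q[2],c['cy']-c['fy']*q[1]/-q[2]])
s35,c35=np.sin(np.radians(35)),np.cos(np.radians(35));st=np.array([-s35,0,c35])
def lev(ox,oy,th,r,h=0): return np.array([ox,oy,.15])+r*(np.cos(th)*np.array([-c35,0,-s35])+np.sin(th)*np.array([0,-1,0]))+h*st
if __name__=='__main__':
    t=lambda x,y:np.array([(x+.5)/5-.5+120,(y+.5)/5-.5+165]); S=lambda x,y:np.array([(x+.5)/3.3-.5+150,(y+.5)/3.3-.5+40])
    def f(v):
        ox,oy,th=v
        return np.concatenate([proj('top',lev(ox,oy,th,51,.009) if 0 else lev(ox,oy,th,.051,.009))-t(465,293),proj('top',lev(ox,oy,th,.113,.009))-t(491,396),
         proj('top',np.array([ox-.015,oy-.112,.311]))-t(607,170),
         .7*(proj('side',lev(ox,oy,th,.113,.0))-S(173,468)),.7*(proj('side',lev(ox,oy,th,.051,.009))-S(207,398))])
    r=least_squares(f,[.535,.216,.1]);print(r.x,np.degrees(r.x[2]),r.fun)
    ox,oy,th=r.x
    for y in (143,203): print('pipe edge x',px_z('top',*t(400,y),.311))
    for a in (th,np.pi/4): print('grip',lev(ox,oy,a,.082),'end',lev(ox,oy,a,.113))
E
python3 fit.py; python3 -c "
from h import *
a=load('top')['im'][150:270,110:290];b=load('side')['im'][90:230,130:310]
c=np.hstack([cv2.resize(a,(390,260),interpolation=2),cv2.resize(b,(390,303),interpolation=2)[:260]]);cv2.imwrite('pics/ts.png',c[:,:,::-1])"
```

```text
[0.5385 0.2184 0.1459] 8.360652662200264 [-0.605  -0.3587  0.5097  0.4802  0.4354 -1.1538 -0.4415  1.5277 -1.1846
 -0.6041]
pipe edge x [0.5322 0.1914 0.311 ]
pipe edge x [0.5076 0.1903 0.311 ]
grip [0.4721 0.2064 0.1035] end [0.4469 0.2019 0.0859]
grip [0.491  0.1604 0.1167] end [0.4731 0.1384 0.1042]
```

View pics/ts.png

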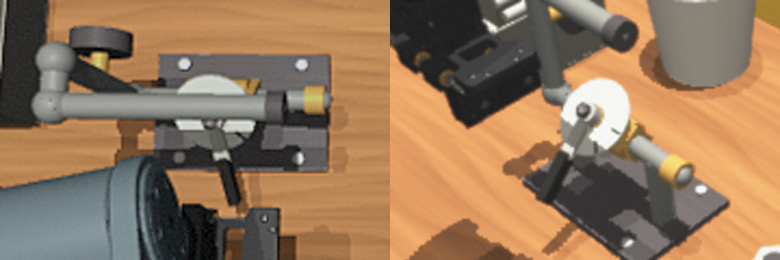

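```bash
python3 - <<'E'
from h import *
np.set_printoptions(precision=3,suppress=True)
print(read_state()['joints'])
for n in ['top','side']:
    d=load(n)['d'];P=[]
    for v in range(0,400,2):
        for u in range(0,640,2):
            if d[v,u]>0: o,e=ray(n,u,v);P.append(o+e*d[v,u])
    P=np.array(P);tc=load(n)['p'];print(n,tc)
    for z in np.arange(.24,.75,.03):
        k=P[(P[:,2]>=z)&(P[:,2]<z+.03)&(abs(P[:,1]-.2)<.2)&(P[:,0]<.49)]
        if len(k)>3: print(z.round(2),len(k),'x-tcp',(k[:,0].min()-tc[0])*1e3,(k[:,0].max()-tc[0])*1e3,'y-tcp',(k[:,1].min()-tc[1])*1e3,(k[:,1].max()-tc[1])*1e3)
E
```

```text
[ 0.195 -0.139  1.928 -0.     1.352 -1.37 ]
top [0.392 0.197 0.241]
0.3 28 x-tcp -32.96081077302343 32.36256008202049 y-tcp -57.673139281793546 -26.992842303229793
0.33 212 x-tcp -36.08772692606643 31.80168982437187 y-tcp -95.23533459574531 -36.29332141663058
0.36 28 x-tcp -20.836083143461583 25.39902484105683 y-tcp -41.95841526719985 -40.72600298251455
0.39 72 x-tcp -34.41941678955279 32.404670380493386 y-tcp -42.05850184648974 -24.12867533259569
0.42 10 x-tcp -13.470156629820096 20.303065891155658 y-tcp -40.130290097255106 -33.81740116886442
0.51 134 x-tcp -122.41468680037154 50.009964471297685 y-tcp -82.67622835701155 33.94617644305542
0.54 550 x-tcp -163.52645520870072 53.99117260268965 y-tcp -93.62535771079573 62.956920885246014
0.57 1741 x-tcp -171.85308303193432 49.115959894643794 y-tcp -95.05811994081756 62.59553606357948
0.6 1589 x-tcp -165.32834186324513 9.877219969517236 y-tcp -93.9553953747384 53.99814715418111
0.63 159 x-tcp -158.0138926656976 -136.03089969816122 y-tcp -69.60663144904173 -8.820212422204987
side [0.392 0.197 0.241]
0.24 24 x-tcp -11.454941618608883 -4.731
[... 515 characters left out ...]
825 23.723572360818235
0.42 190 x-tcp -39.99831767321865 34.65069363587164 y-tcp -40.7117513685441 9.210203743564072
0.45 203 x-tcp -38.27213987230294 31.79543379990485 y-tcp -38.657520279023025 12.866825318572195
0.48 135 x-tcp -38.080938040659426 29.597004783642134 y-tcp -59.01739198261558 8.50104273750718
0.51 308 x-tcp -187.2374268746217 49.38155795537696 y-tcp -83.12995388773037 -33.804890088338865
0.54 702 x-tcp -195.65159826171796 32.706767937091705 y-tcp -93.59126415930218 -21.095961068431368
0.57 525 x-tcp -195.03830118671368 -55.68023314828652 y-tcp -95.66208989679437 -70.88527882416096
0.6 78 x-tcp -184.86907757876787 -140.76390847536436 y-tcp -93.32091841045775 -82.59239961339016
```

```bash
python3 - <<'E'
from h import *
for n in ['top','side']:
    d=load(n)['d'];P=[]
    for v in range(100,260):
        for u in range(110,310):
            if d[v,u]>0: o,e=ray(n,u,v);P.append(o+e*d[v,u])
    P=np.array(P)
    print(n)
    for y in np.arange(.08,.26,.02):
        print(y.round(2),[ (lambda k: round(k[:,2].max()*1e3) if len(k) else 0)(P[(abs(P[:,0]-x-.01)<.01)&(P[:,1]>=y)&(P[:,1]<y+.02)&(P[:,2]<.29)]) for x in np.arange(.44,.62,.02)])
E
python3 go.py .44 .235 .24 135
```

```text
top
0.08 [5, 4, 5, 4, 5, 127, 128, 5, 5]
0.1 [4, 5, 17, 17, 16, 129, 129, 14, 16]
0.12 [6, 5, 16, 18, 17, 124, 125, 14, 20]
0.14 [5, 4, 19, 19, 15, 109, 118, 15, 19]
0.16 [5, 5, 16, 16, 137, 14, 151, 113, 17]
0.18 [109, 109, 16, 128, 138, 16, 164, 123, 17]
0.2 [110, 126, 131, 146, 163, 10, 168, 124, 18]
0.22 [3, 2, 120, 142, 164, 0, 167, 0, 20]
0.24 [3, 5, 16, 126, 138, 0, 163, 108, 15]
side
0.08 [3, 3, 3, 3, 5, 125, 127, 4, 4]
0.1 [4, 5, 13, 14, 15, 127, 128, 110, 15]
0.12 [3, 3, 17, 17, 15, 124, 126, 15, 19]
0.14 [3, 4, 18, 21, 16, 125, 125, 15, 17]
0.16 [4, 3, 14, 15, 142, 152, 136, 117, 14]
0.18 [99, 104, 15, 127, 141, 157, 168, 124, 0]
0.2 [108, 122, 131, 144, 165, 162, 168, 164, 0]
0.22 [5, 2, 128, 144, 164, 162, 167, 166, 16]
0.24 [4, 4, 14, 126, 140, 155, 164, 15, 13]
pos [0.3924 0.1976 0.241 ] yawY 89.65 F [ 0.   0.4 -0.2] T [ 0.03  0.01 -0.  ] t 13.82 w 0.005750369850430153 0.0
shift [-0.0592  0.0471  0.0013] spin -0.3779
```

Request:
jog_arm:
  increments:
    - [0, -0.06, 0.066, 0, 0]
    - [0, -0.074, 0.066, 0.04, 0]
    - [0, -0.074, 0.066, 0.11, 0]
    - [0, -0.074, 0.066, 0.17, 0]
    - [0, -0.074, 0.066, 0.194, 0]
    - [0, -0.074, 0.066, 0.194, 0]
    - [0, -0.074, 0.055, 0.194, 0]
    - [0, -0.074, 0.045, 0.194, 0]

```text
time: 14.82
tool_pos: [0.4526, 0.2339, 0.0872]
ee_rot: [0.001, 0.002, 1.0, 0.0]
wrist_force: [0.7, 0.6, 0.8]
gripper_width: 0.001
finger_force: 0.0
```

```bash
python3 go.py .455 .21 .086 90
```

```text
pos [0.4526 0.2339 0.0872] yawY 89.77 F [0.7 0.6 0.8] T [ 0.07  0.02 -0.09] t 14.82 w 0.000872377795879113 0.0
shift [-0.0032 -0.0298  0.0015] spin -0.0019
```

Push slowly; expect about 3.5 N at 0.1 m.

Request:
jog_arm:
  increments:
    - [0, -0.003, -0.006, 0, 0]
    - [0, -0.003, -0.012, 0, 0]
    - [0, -0.003, -0.018, 0, 0]
    - [0, -0.003, -0.024, 0, 0]
    - [0, -0.003, -0.03, 0, 0]
    - [0, -0.003, -0.03, 0, 0]

```text
time: 15.58
tool_pos: [0.4549, 0.2108, 0.0869]
ee_rot: [0.001, 0.002, 1.0, 0.001]
wrist_force: [-0.3, 2.8, 2.5]
gripper_width: 0.009
finger_force: 1.5
```

Request:
jog_arm:
  increments:
    - [0, 0, -0.006, 0, 0]
    - [0, 0, -0.012, 0, 0]
    - [0, 0, -0.018, 0, 0]
    - [0, 0, -0.023, 0, 0]
    - [0, 0, -0.023, 0, 0]

```text
time: 16.2
tool_pos: [0.4538, 0.1922, 0.086]
ee_rot: [0.0, 0.002, 1.0, 0.0]
wrist_force: [-1.1, 4.1, 2.1]
gripper_width: 0.009
finger_force: 1.6
```

```bash
python3 go.py .445 .205 .092 135;python3 - <<'E'
from h import *
a,_=shot('top');b,_=shot('side')
a=a[180:250,170:260];b=b[110:230,150:290]
c=np.hstack([cv2.resize(a,(390,303),interpolation=2),cv2.resize(b,(390,334),interpolation=2)[:303]]);cv2.imwrite('pics/ts2.png',c[:,:,::-1])
E
```

```text
pos [0.4538 0.1922 0.086 ] yawY 89.77 F [-1.1  4.1  2.1] T [0.52 0.01 0.01] t 16.2 w 0.008641801497475652 1.5968000586144626
shift [ 0.0111  0.016  -0.0075] spin -0.3769
```

View pics/ts2.png

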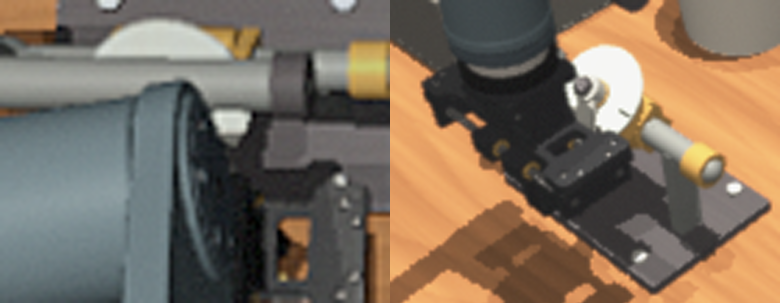

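The lever hides behind the gripper in both crops; the gripper clears the pipe and the dial. Next I work out waypoints for the second push with the tool spun square to the lever.

```bash
cat > wp.py <<'E'
from fit import *
s=read_state();M=q2R(s['ee_rot']);print(s['tool_pos'],np.degrees(np.arctan2(M[1,1],M[0,1])),s['wrist_force'].round(1))
a=np.radians(140.6);m=np.array([np.cos(a),np.sin(a),0]);l=np.array([m[1],-m[0],0])
st=np.array([-s35,0,c35])
for d in (25,30,35,40,43,45):
    th=np.radians(d);tg=np.sin(th)*np.array([c35,0,s35])-np.cos(th)*np.array([0,1,0]);ld=lev(0,0,th,1)-lev(0,0,th,0)
    ks=[]
    for r in (.113,.104):
        for w in (-.007,.007):
            for h in (-.009,.009):
                ks.append(((lev(.5365,.218,th,r)+w*tg+h*st)@m))
    P=lev(.5365,.218,th,.104); t=P+m*(max(ks)-P@m+.016); t[2]=.09
    print(d,t.round(4),'shift',(M.T@(t-s['tool_pos'])/.8).round(4))
E
python3 wp.py
```

```text
[0.4537 0.1922 0.0859] 89.78068261996957 [-1.1  3.1  2. ]
25 [0.4372 0.1922 0.09  ] shift [ 0.0207  0.     -0.0051]
30 [0.441  0.1839 0.09  ] shift [ 0.0159 -0.0104 -0.0051]
35 [0.4454 0.1758 0.09  ] shift [ 0.0103 -0.0204 -0.0051]
40 [0.4504 0.1682 0.09  ] shift [ 0.004  -0.0299 -0.0051]
43 [0.4537 0.1639 0.09  ] shift [-0.0001 -0.0353 -0.0051]
45 [0.456  0.1611 0.09  ] shift [-0.003  -0.0388 -0.0051]
```

Request:
jog_arm:
  increments:
    - [0, 0.01, 0.018, -0.005, 0]
    - [0, 0.03, 0.018, -0.005, -0.08]
    - [0, 0.03, 0.018, -0.005, -0.17]
    - [0, 0.03, 0.018, -0.005, -0.26]
    - [0, 0.03, 0.018, -0.005, -0.35]
    - [0, 0.03, 0.016, -0.005, -0.423]
    - [0, 0.03, 0.012, -0.005, -0.423]
    - [0, 0.025, 0.002, -0.005, -0.423]

```text
time: 17.3
tool_pos: [0.4332, 0.1937, 0.0897]
ee_rot: [-0.0, -0.426, 0.905, -0.0]
wrist_force: [0.5, -0.5, 0.6]
gripper_width: 0.008
finger_force: 0.0
```

```bash
python3 wp.py
```

```text
[0.4332 0.1937 0.0897] 140.4313488718715 [ 0.5 -0.5  0.6]
25 [0.4372 0.1922 0.09  ] shift [-0.0017 -0.005  -0.0004]
30 [0.441  0.1839 0.09  ] shift [ 0.0033 -0.0154 -0.0004]
35 [0.4454 0.1758 0.09  ] shift [ 0.0075 -0.026  -0.0004]
40 [0.4504 0.1682 0.09  ] shift [ 0.0109 -0.0369 -0.0004]
43 [0.4537 0.1639 0.09  ] shift [ 0.0124 -0.0435 -0.0004]
45 [0.456  0.1611 0.09  ] shift [ 0.0133 -0.0479 -0.0004]
```

Request:
jog_arm:
  increments:
    - [0, 0, -0.008, 0, 0]
    - [0, 0.003, -0.015, 0, 0]
    - [0, 0.005, -0.021, 0, 0]
    - [0, 0.0075, -0.026, 0, 0]
    - [0, 0.0075, -0.026, 0, 0]

```text
time: 17.92
tool_pos: [0.4459, 0.1758, 0.09]
ee_rot: [-0.0, -0.427, 0.904, 0.0]
wrist_force: [-1.9, 2.7, 2.4]
gripper_width: 0.007
finger_force: 1.6
```

Request:
jog_arm:
  increments:
    - [0, 0.0015, -0.004, 0, 0]
    - [0, 0.002, -0.006, 0, 0]
    - [0, 0.002, -0.006, 0, 0]

```text
time: 18.3
tool_pos: [0.448, 0.1718, 0.0898]
ee_rot: [-0.0, -0.427, 0.904, 0.0]
wrist_force: [-4.2, 2.5, 5.4]
gripper_width: 0.006
finger_force: 2.9
```

```bash
python3 wp.py
```

```text
[0.448  0.1718 0.0898] 140.5473775011518 [-4.2  2.5  5.4]
25 [0.4372 0.1922 0.09  ] shift [-0.0111  0.0268 -0.0002]
30 [0.441  0.1839 0.09  ] shift [-0.0061  0.0164 -0.0002]
35 [0.4454 0.1758 0.09  ] shift [-0.0019  0.0058 -0.0002]
40 [0.4504 0.1682 0.09  ] shift [ 0.0015 -0.0051 -0.0002]
43 [0.4537 0.1639 0.09  ] shift [ 0.0031 -0.0117 -0.0002]
45 [0.456  0.1611 0.09  ] shift [ 0.004  -0.0161 -0.0002]
```

Request:
jog_arm:
  increments:
    - [0, 0, 0.03, 0, 0]
    - [0, 0, 0.1, -0.03, 0]
    - [0, 0, 0.12, -0.1, 0]
    - [0, 0, 0.12, -0.18, 0]
    - [0, 0, 0.12, -0.18, 0]
    - [0, 0, 0.12, -0.18, 0]

```text
time: 19.05
tool_pos: [0.3745, 0.2322, 0.2333]
ee_rot: [0.0, -0.427, 0.904, -0.0]
wrist_force: [0.6, -0.7, -0.3]
gripper_width: 0.0
finger_force: 0.0
```

```bash
cat > ang.py <<'E'
from fit import *
import sys
o=np.array([.5365,.218,.15])
for n in ['top','side']:
    im,d=shot(n);P=[]
    c=[]
    for v in range(100,260):
        for u in range(150,280):
            if d[v,u]>0:
                a,e=ray(n,u,v);P.append(a+e*d[v,u]);c.append(im[v,u])
    P=np.array(P);c=np.array(c).astype(int)
    # stand-plane coords: h along stem, polar in lever plane
    q=P-o;h=q@st;ex=q@np.array([-c35,0,-s35]);ey=-q[:,1];r=np.hypot(ex,ey)
    k=(abs(h)<.018)&(r>.052)&(r<.118)&(ex>0)&(abs(np.arctan2(ey,ex)-.6)<.8)&(c.max(1)<90)
    if n=='side': k&=q[:,2]<.0
    X=np.c_[ex,ey][k];m=X.mean(0);w=np.linalg.svd(X-m)[2][0];w*=np.sign(w@m)
    print(n,k.sum(),'dir',np.degrees(np.arctan2(w[1],w[0])),'from pivot',np.degrees(np.arctan2(m[1],m[0])),'r',r[k].min(),r[k].max(),'h',h[k].mean(),'spread',np.std((X-m)@[-w[1],w[0]]))
E
python3 ang.py
```

```text
top 170 dir 35.55863727029344 from pivot 38.30832488101474 r 0.05201439267434719 0.1107268820460464 h 0.007382776813054599 spread 0.004272204874521958
side 206 dir 35.87497782930918 from pivot 38.02065541645841 r 0.05218473025355017 0.11161186874515815 h 0.0057652469010746905 spread 0.004100436738376536
```

```bash
python3 wp.py
```

```text
[0.3736 0.232  0.2319] 140.51452101547648 [0.  0.7 0.9]
25 [0.4372 0.1922 0.09  ] shift [-0.0127 -0.0931  0.1772]
30 [0.441  0.1839 0.09  ] shift [-0.0076 -0.1035  0.1772]
35 [0.4454 0.1758 0.09  ] shift [-0.0034 -0.1141  0.1772]
40 [0.4504 0.1682 0.09  ] shift [-0.0001 -0.125   0.1772]
43 [0.4537 0.1639 0.09  ] shift [ 0.0015 -0.1316  0.1772]
45 [0.456  0.1611 0.09  ] shift [ 0.0024 -0.136   0.1772]
```

Request:
jog_arm:
  increments:
    - [0, -0.003, -0.02, 0.07, 0]
    - [0, -0.003, -0.03, 0.14, 0]
    - [0, -0.003, -0.06, 0.177, 0]
    - [0, -0.003, -0.09, 0.177, 0]
    - [0, -0.003, -0.11, 0.177, 0]
    - [0, -0.001, -0.12, 0.177, 0]
    - [0, 0.001, -0.128, 0.177, 0]
    - [0, 0.001, -0.128, 0.177, 0]

```text
time: 20.15
tool_pos: [0.4523, 0.167, 0.0924]
ee_rot: [-0.0, -0.427, 0.904, 0.0]
wrist_force: [-2.5, 1.4, 3.0]
gripper_width: 0.009
finger_force: 1.5
```

```bash
python3 wp.py
```

```text
[0.4523 0.167  0.0924] 140.54059898709372 [-2.5  1.4  3. ]
25 [0.4372 0.1922 0.09  ] shift [-0.0123  0.0346  0.003 ]
30 [0.441  0.1839 0.09  ] shift [-0.0073  0.0243  0.003 ]
35 [0.4454 0.1758 0.09  ] shift [-0.0031  0.0136  0.003 ]
40 [0.4504 0.1682 0.09  ] shift [0.0003 0.0027 0.003 ]
43 [0.4537 0.1639 0.09  ] shift [ 0.0019 -0.0039  0.003 ]
45 [0.456  0.1611 0.09  ] shift [ 0.0028 -0.0083  0.003 ]
```

Request:
jog_arm:
  increments:
    - [0, 0.001, -0.004, 0.002, 0]
    - [0, 0.0025, -0.0075, 0.002, 0]
    - [0, 0.0028, -0.009, 0.002, 0]
    - [0, 0.0028, -0.009, 0.002, 0]

```text
time: 20.65
tool_pos: [0.4563, 0.1615, 0.0911]
ee_rot: [-0.0, -0.427, 0.904, 0.001]
wrist_force: [-6.0, 4.4, 7.3]
gripper_width: 0.006
finger_force: 3.6
```

```bash
python3 wp.py
```

```text
[0.4563 0.1615 0.0911] 140.58047342976704 [-6.   4.4  7.3]
25 [0.4372 0.1922 0.09  ] shift [-0.0144  0.0429  0.0015]
30 [0.441  0.1839 0.09  ] shift [-0.0094  0.0326  0.0014]
35 [0.4454 0.1758 0.09  ] shift [-0.0052  0.0219  0.0014]
40 [0.4504 0.1682 0.09  ] shift [-0.0018  0.0111  0.0014]
43 [0.4537 0.1639 0.09  ] shift [-0.0002  0.0045  0.0014]
45 [0.456  0.1611 0.09  ] shift [0.0007 0.0001 0.0014]
```

Request:
jog_arm:
  increments:
    - [0, 0, 0.03, 0, 0]
    - [0, 0, 0.1, -0.03, 0]
    - [0, 0, 0.12, -0.1, 0]
    - [0, 0, 0.12, -0.18, 0]
    - [0, 0, 0.12, -0.18, 0]
    - [0, 0, 0.12, -0.18, 0]

```text
time: 21.4
tool_pos: [0.3821, 0.2219, 0.2341]
ee_rot: [0.0, -0.427, 0.904, -0.0]
wrist_force: [-0.9, 0.3, -0.4]
gripper_width: 0.004
finger_force: 0.0
```

```bash
python3 ang.py
```

```text
top 181 dir 45.034253035401676 from pivot 46.47423166555256 r 0.05244089798794593 0.1111439184538429 h 0.006848598907519039 spread 0.004292651791528402
side 198 dir 44.355409353670844 from pivot 46.18823021503893 r 0.052573675535459205 0.11128518453918919 h 0.006040786263366005 spread 0.004191013069502577
```

The lever measures 44–46 degrees, and the block hasn't been touched since it was pressed home. The arm is clear of everything.

```bash
python3 -c "
from rig import *
print(hand_in())"
```

```text
the job is handed in; nothing more can be done
None
```

The job is handed in: the block is pressed home into the fence corner, and the air valve lever measures about 45 degrees open (readings of 44 to 46), but no verdict came back.

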